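Put the colour-coded wheel sockets back in their holders

TASK

The tyre job is done and the garage table is wanted for cooking: put away the four wheel-nut sockets that have a coloured sleeve, standing each one upright in the pocket of the holder whose rim has the same colour. Leave the two bare metal sockets standing where they are.

Things in the scene. Friction and masses are not known exactly. Their poses are not given: they have to be found in the camera images.
- blue_socket: Loose wheel-nut socket with a blue sleeve, standing upright: a smooth cylinder 26 mm in diameter and 80 mm tall, about 0.22 kg, dark hexagonal mouth at the top, dark steel foot. Origin: centre of its underside, z up along its axis. Starts on the table top (z = 0).
- yellow_socket: Loose wheel-nut socket with a yellow sleeve, standing upright: a smooth cylinder 28 mm in diameter and 80 mm tall, about 0.22 kg, dark hexagonal mouth at the top, dark steel foot. Origin: centre of its underside, z up along its axis. Starts on the table top (z = 0).
- red_socket: Loose wheel-nut socket with a red sleeve, standing upright: a smooth cylinder 30 mm in diameter and 80 mm tall, about 0.22 kg, dark hexagonal mouth at the top, dark steel foot. Origin: centre of its underside, z up along its axis. Starts on the table top (z = 0).
- green_socket: Loose wheel-nut socket with a green sleeve, standing upright: a smooth cylinder 34 mm in diameter and 80 mm tall, about 0.22 kg, dark hexagonal mouth at the top, dark steel foot. Origin: centre of its underside, z up along its axis. Starts on the table top (z = 0).
- bright_socket: Loose socket of bright bare steel with no coloured sleeve, standing upright on the table: 30 mm in diameter, 80 mm tall, about 0.25 kg. To be left alone. Origin: centre of its underside, z up. All sockets and holders stand mixed together, at least 85 mm apart between centres.
- dark_socket: Loose socket of dark grey bare steel with no coloured sleeve, standing upright on the table: 32 mm in diameter, 65 mm tall, about 0.25 kg. To be left alone. Origin: centre of its underside, z up. Among the listed things lie a phone (10 mm high), a tape roll (24 mm) and a lidded jar (50 mm); all that is taller than 80 mm stands beyond 0.72 m from the base axis.
- blue_holder: Low round socket holder with a blue rim, fixed to the table: 72 mm across its foot and 14 mm high, with a round pocket 50 mm in diameter open at the top, whose flat black floor is 5 mm above the table (pocket 9 mm deep, rim 9 mm wide). Origin: centre of its underside at table height, z up.
- yellow_holder: Low round socket holder with a yellow rim, fixed to the table: 72 mm across its foot and 14 mm high, with a round pocket 50 mm in diameter open at the top, whose flat black floor is 5 mm above the table (pocket 9 mm deep, rim 9 mm wide). Origin: centre of its underside at table height, z up.
- red_holder: Low round socket holder with a red rim, fixed to the table: 72 mm across its foot and 14 mm high, with a round pocket 50 mm in diameter open at the top, whose flat black floor is 5 mm above the table (pocket 9 mm deep, rim 9 mm wide). Origin: centre of its underside at table height, z up.
- green_holder: Low round socket holder with a green rim, fixed to the table: 72 mm across its foot and 14 mm high, with a round pocket 50 mm in diameter open at the top, whose flat black floor is 5 mm above the table (pocket 9 mm deep, rim 9 mm wide). Origin: centre of its underside at table height, z up.
There are look-alikes about, which are no part of the job. There is more than one size of the yellow_socket; the job needs the middle-sized.

How it is judged:
By the outcome, as a careful person would: the job done as asked, in the order asked, and still so for the second after the job is handed in, with the robot touching nothing.
It also fails if it takes over 104 s, if anything falls off the work surface, if the arm or the gripper's body presses on something with over 40 N, if the wrist force passes 120 N, or if a joint passes its speed limit or range.

ROBOT

A 6-joint arm with a two-finger parallel gripper is mounted at the origin on the work surface. World frame = base frame: x ahead of the robot, y to its left, z up, the work surface at z = 0. Lengths are in mm, angles in rad, forces in N, time in s.
With the tool pointing down it reaches from about 300 to 775 mm from the base axis. Payload 14.6 kg.
Tool frame: the origin (TCP) lies at the very end of the fingers, on their centre line; the grasp point (between the pads) lies 19 mm behind it; z points along the fingers, y is the line along which they close (so a half turn about z gives the same grasp; the last joint's range is limited). The gripper opens to 94 mm and grips with 3 to 60 N. Pads are 16 mm wide; open, the fingers measure 119 mm over their backs; the gripper's body (75 mm by 177 mm) begins 78 mm behind the grasp point.
Start: joints at [1.248, 0.3, 1.521, -0, 1.321, -0.067], TCP at [139.158, 532.094, 205.446] pointing down, gripper open.
Joint ranges: [-3.03, 3.03], [-0.79, 2.21], [0.23, 2.52], [-1.04, 4.18], [0, 3.07], [-2.55, 2.55]. Speed limits (rad/s): [2.22, 2.22, 2.57, 3.14, 3.14, 3.14].

INTERFACE

Orientations are given as [roll, pitch, yaw] about the fixed x, y, z axes, in that order (R = Rz(yaw) Ry(pitch) Rx(roll)).
In Python, from cell import manip gives the robot as it stands.
- The arm moves only by the tool servo_tool, never from a script. Its argument "motion" is a list that holds one entry, the list of rows, each a list of 7 numbers: the shift along the world's x, y, z as a fraction of full scale, then the turn, a rotation vector about the world's x, y, z as a fraction of full scale, then the closure, from 0 (fully open) to 1 (shut). In form: [[[x, y, z, rx, ry, rz, gripper], ...]]. A call has 1 to 10 rows; each row is the pose to reach, as a shift and turn from the pose commanded when the call began, turning the shorter way round; what a row does not reach only later rows make up. Full scale, the value 1, is 0.5 m for a shift and pi rad for a turn. A row lasts 1/10 s, in which the tool goes at most 50 mm and 8.59 degrees, less where a joint would pass 70% of its speed; a pose out of reach is approached as far as the arm can. A call with a number of a shift or a turn outside -1 to 1 is refused whole. A call with a gripper value outside its range is refused whole. The fingers move at their own pace and stop on an object; "newtons" is the grip in N (left out, the last holds). Time passes only in rows, so rows that repeat a pose let the fingers close. It gives the time, the measured TCP pose, the force, the opening and the grip force at its end, in the units of the state.
- manip.read_state(): the state, without advancing time (a new reading comes with each control period).
- manip.camera(name): name is "scene" or "top" or "wrist"; returns a dict with "frame" (400x640x3 uint8, red, green, blue), "range_z" (400x640 float32, mm along the optical axis (not along the pixel's ray), 0 where there is no reading), "vfov" (degrees; the focal length in pixels is half the picture's height over the tangent of half this angle, whatever the lens; pixels are square), "cx", "cy" (the principal point, pixels), "cam_to_world" (4x4, takes a point from camera to world coordinates). Camera axes: x right, y down, z forward; pixel columns grow to the right and rows downward; lengths in mm; the calibration is good to about 2 mm. The wrist camera is an equidistant fisheye: a pixel r from the principal point sees the ray r / f radians off the axis. A picture is of the moment at which its call begins.
- manip.sign_off(): hands the job in; it is judged then, once.
The state is a dict: "clock": time; "joints": joint angles; "qd": joint speeds; "effort": joint torques, N m; "eef_pos": TCP position; "eef_rot": TCP orientation; "wrist_force": force on the tool from outside, world axes, zero at the start; "moment": the same for the moment, N m; "finger_gap": finger opening in mm; "finger_force": force on a finger pad.
Only numpy, scipy, OpenCV 4.12 (cv2) and the standard library are available. Lean on these libraries where they do the work, as an engineer would, in place of code of your own. Each camera call takes 0.05 s, during which the arm holds its last target. There are 200 camera calls.

## Working session

There is one attempt and no reset: what is moved stays moved. The work goes in short steps, Python scripts to look and compute and a tool call to move; the robot and the scene stay as the last step left them, time stands still between calls to the robot, and variables do not carry over. Pictures are saved under pics/ and viewed, at most 14 in all, crops included, and the job is handed in when it is done.

Besides the shell and the picture viewer there is one more tool, called after "Emit:" as name(argument=value, ...), one argument or row to a line, values as JSON. servo_tool: Moves the arm, as the interface text tells. Its arguments: {"type":"object","properties":{"motion":{"type":"array"},"newtons":{"type":"number"}},"required":["motion"]}

```bash
ls; mkdir -p pics
python3 - <<'E'
from cell import manip
import cv2,numpy as np,pickle
d={}
for n in("scene","top"):
    c=manip.camera(n); d[n]=c
    cv2.imwrite(f"pics/{n}0.png",c["frame"][:,:,::-1])
    print(n,c["vfov"],c["cx"],c["cy"],np.round(c["cam_to_world"],3).tolist(),(c["range_z"]>0).mean())
pickle.dump(d,open("d0.pkl","wb"))
print(manip.read_state())
E
```

```text
pics
scene 43.49082413823712 321.95973110116057 196.18948169436996 [[0.864, 0.316, -0.392, 1029.989], [0.503, -0.512, 0.697, -779.511], [0.019, -0.799, -0.601, 710.179], [0.0, 0.0, 0.0, 1.0]] 0.99576953125
top 48.04617640060487 323.62402138716976 199.35078980524852 [[-0.004, -0.987, 0.158, 398.019], [-1.0, 0.005, 0.006, -5.14], [-0.006, -0.158, -0.987, 1203.112], [0.0, 0.0, 0.0, 1.0]] 0.995890625
{'clock': 0.1, 'joints': array([ 1.24836279e+00,  3.00421492e-01,  1.52148609e+00, -7.92778223e-06,
        1.32070352e+00, -6.65862045e-02]), 'qd': array([-0.00061608, -0.00090712, -0.00180475, -0.00031131, -0.00148623,
       -0.00130368]), 'effort': array([ 1.52247012e-03, -5.32641828e+01, -3.53287661e+01,  7.09336856e-02,
        2.34562915e-02, -4.14827230e-05]), 'eef_pos': array([139.11242175, 531.88525666, 204.95372571]), 'eef_rot': array([-3.14057595e+00, -6.01022860e-05,  2.88574725e+00]), 'wrist_force': array([-0.23289721,  0.09653067,  0.07072072]), 'moment': array([ 0.00776463,  0.00404358, -0.04335252]), 'finger_force': 0.0, 'finger_gap': 93.87053409313046}
```

View pics/top0.png

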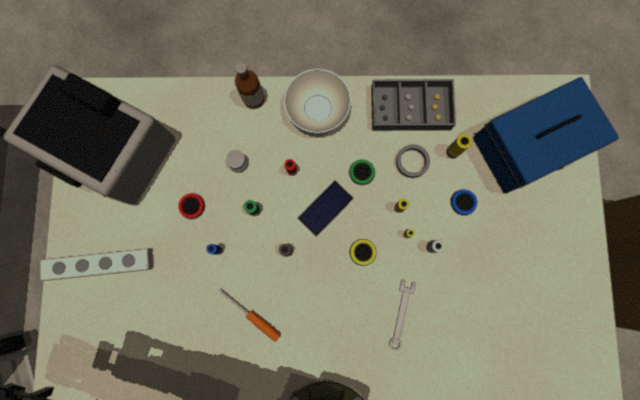

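View pics/scene0.png

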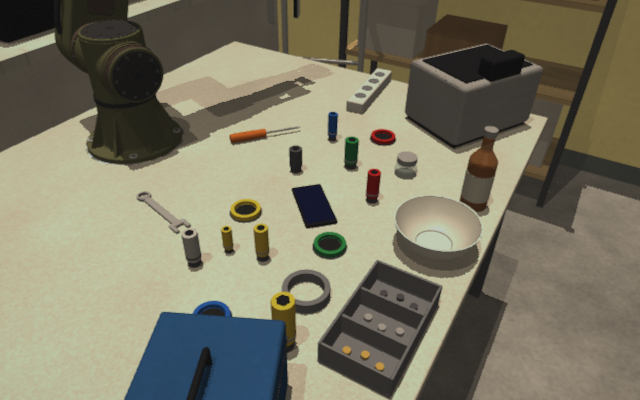

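The top view shows red, green, yellow and blue holders at (191,206), (362,172), (363,252) and (464,202). The coloured sockets are red (291,167), green (252,208) and blue (214,249). There are three yellow candidates: large (459,146), middle (402,204) and small (409,233). By size the middle one at (402,204) should be the 28x80 mm socket, which I'll check by measurement and a crop.

```bash
cat > h.py <<'E'
import cv2,numpy as np
HUE={'red':[(0,6),(172,180)],'yellow':[(20,34)],'green':[(45,85)],'blue':[(100,125)]}
def cloud(c):
    h,w=c["range_z"].shape; f=h/2/np.tan(np.radians(c["vfov"]/2))
    u,v=np.meshgrid(np.arange(w),np.arange(h)); z=c["range_z"]
    p=np.stack([(u-c["cx"])/f*z,(v-c["cy"])/f*z,z],-1)
    M=c["cam_to_world"]; return p@M[:3,:3].T+M[:3,3]
def ray(c,u,v):
    f=200/np.tan(np.radians(c["vfov"]/2)); M=c["cam_to_world"]
    d=M[:3,:3]@np.array([(u-c["cx"])/f,(v-c["cy"])/f,1]); return M[:3,3],d
def onplane(c,u,v,z):
    o,d=ray(c,u,v); return o+d*(z-o[2])/d[2]
def mask(c,col):
    hsv=cv2.cvtColor(c["frame"],cv2.COLOR_RGB2HSV)
    m=np.zeros(hsv.shape[:2],np.uint8)
    for a,b in HUE[col]: m|=cv2.inRange(hsv,(a,130,40),(b,255,255))
    return m
E
python3 - <<'E'
import pickle,cv2,numpy as np
from h import *
d=pickle.load(open("d0.pkl","rb"))
for n,c in d.items():
    P=cloud(c)
    t=P[..., 2][(c["frame"].min(-1)>150)&(np.abs(P[...,2])<15)]; print(n,"table z",np.median(t),t.std())
    for col in HUE:
        k,L,st,ce=cv2.connectedComponentsWithStats(mask(c,col))
        for i in range(1,k):
            if not 15<st[i,4]<2500: continue
            p=P[L==i]; p=p[c["range_z"][L==i]>0]
            if len(p)<8: continue
            zt=np.percentile(p[:,2],95); q=p[p[:,2]>zt-8]
            (ex,ey),er=cv2.minEnclosingCircle(q[:,:2].astype(np.float32))
            print(n,col,"px",ce[i].round(1),st[i,:5],"ztop %.0f zlo %.0f"%(zt,np.percentile(p[:,2],5)),"circ %.0f %.0f D%.0f"%(ex,ey,2*er),"med",np.median(p,0).round())
a=d["top"]["frame"][120:260,370:490]; b=d["scene"]["frame"][210:360,200:320]
cv2.imwrite("pics/yel.png",np.hstack([cv2.resize(a,(360,420),interpolation=2),cv2.resize(b,(336,420),interpolation=2)])[:,:,::-1])
E
```

```text
scene table z -0.7182215528920324 1.6887200857114997
scene red px [382.7 136.6] [371 129  24  16 240] ztop 15 zlo 3 circ 575 360 D76 med [578. 358.  11.]
scene red px [373.  181.8] [367 169  14  26 285] ztop 80 zlo 30 circ 673 90 D32 med [677.  80.  61.]
scene red px [371.7 197.2] [367 196  10   3  21] ztop 20 zlo 15 circ 676 81 D21 med [679.  79.  18.]
scene yellow px [245.4 209.8] [231 199  30  22 398] ztop 15 zlo 3 circ 453 -98 D73 med [ 454. -102.   11.]
scene yellow px [261.1 238.3] [254 224  15  29 339] ztop 80 zlo 30 circ 568 -199 D29 med [ 575. -206.   61.]
scene yellow px [226.7 236.4] [221 226  12  21 174] ztop 59 zlo 22 circ 496 -218 D22 med [ 502. -223.   45.]
scene yellow px [262.  255.2] [257 253  11   5  28] ztop 21 zlo 14 circ 574 -205 D20 med [ 576. -209.   17.]
scene yellow px [284.6 312.1] [271 292  25  48 671] ztop 112 zlo 46 circ 723 -351 D39 med [ 734. -358.  102.]
scene yellow px [290.2 342.7] [286 339   9   7  26] ztop 29 zlo 19 circ 737 -355 D18 med [ 739. -357.   23.]
scene green px [351.1 149. ] [345 137  13  24 239] ztop 80 zlo 34 circ 565 189 D35 med [571
[... 922 characters left out ...]
6 199  13  12 105] ztop 84 zlo 48 circ 566 -199 D27 med [ 563. -195.   80.]
top yellow px [408.9 233. ] [405 230   9   7  51] ztop 63 zlo 40 circ 494 -218 D19 med [ 493. -215.   59.]
top yellow px [362.6 251.9] [350 240  26  25 313] ztop 18 zlo 4 circ 449 -101 D67 med [ 448. -101.   14.]
top green px [361.5 172.1] [350 161  24  23 219] ztop 18 zlo 5 circ 664 -102 D64 med [ 662. -100.   14.]
top green px [251.  207.1] [245 201  13  13  88] ztop 83 zlo 70 circ 561 187 D31 med [557. 184.  80.]
top blue px [463.5 201.7] [452 190  25  24 272] ztop 18 zlo 5 circ 580 -374 D66 med [ 581. -371.   14.]
top blue px [212.8 248.8] [207 245  13   8  68] ztop 83 zlo 54 circ 456 282 D23 med [454. 277.  80.]
```

View pics/yel.png

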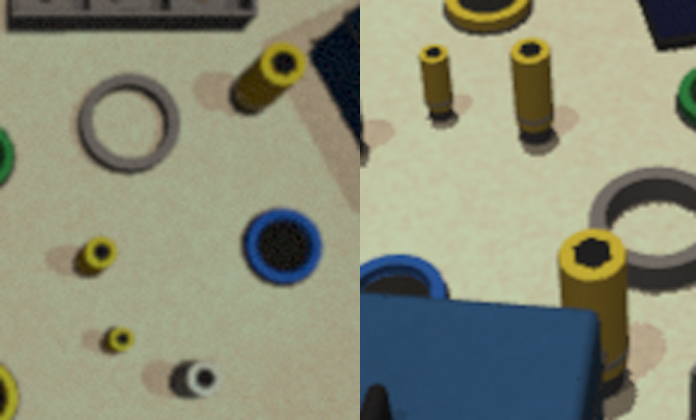

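The crop confirms it: three yellow sockets measure 59, 80 and 112 mm tall. The middle one at top px (402,204) and scene px (261,238) is 80 mm tall and about 28 mm wide, so it is the one meant. Next I check the clearance around each stop.

Run:
```python
import pickle,numpy as np
from h import *
d=pickle.load(open("d0.pkl","rb"))
Q=[]
for n in d:
    p=cloud(d[n])[d[n]["range_z"]>0]; Q.append(p-[0,0,4 if n=="top" else 0])
Q=np.vstack(Q); Q=Q[(Q[:,0]>320)&(Q[:,2]>12)&(Q[:,2]<400)&(Q[:,0]<1000)&(abs(Q[:,1])<700)]
S=dict(blue=((457.5,282),(581.5,-373)),yellow=((567.5,-199),(451.5,-100)),red=((672,89.5),(576,359.5)),green=((563.5,188),(667,-102)))
# two-view ray triangulation of mask centres (top disc / rim)
for nm,tp,sc in (("redH",(191,205.5),(383,136.5)),("yelH",(363,252),(245.5,209.5)),("grnH",(361.8,172.2),(329.8,244.3)),):
    (o,a),(p,b)=ray(d["top"],*tp),ray(d["scene"],*sc)
    s=np.linalg.lstsq(np.c_[a,-b],p-o,rcond=None)[0]; x,y=o+a*s[0],p+b*s[1]; print(nm,((x+y)/2).round(1),"gap",np.linalg.norm(x-y).round(1))
print("blueH on z14",onplane(d["top"],464,202,14).round(1))
for k,(a,b) in S.items():
    for nm,c in (("pick",a),("place",b)):
        r=Q[:,:2]-c; far=np.hypot(*r.T)>(24 if nm=="pick" else 42)
        out=[]
        for deg in range(0,180,15):
            t=np.radians(deg); y=np.array([np.cos(t),np.sin(t)]); u=abs(r@y); v=abs(r@[-y[1],y[0]])
            body=Q[:,2]>115
            db=np.maximum(u-88,v-38)[body&far].min(); df=np.maximum(u-47,v-12)[far].min()
            out.append((deg,int(db),int(df)))
        print(k,nm,"az %.0f"%np.degrees(np.arctan2(c[1],c[0])),out)
```

```text
redH [576.6 360.3   8.3] gap 3.7
yelH [ 449.9 -100.4    8.7] gap 4.5
grnH [ 666.6 -101.2    7.2] gap 5.5
blueH on z14 [ 579.6 -374.    14. ]
blue pick az 32 [(0, 130, 46), (15, 115, 51), (30, 127, 43), (45, 154, 51), (60, 162, 48), (75, 130, 52), (90, 114, 73), (105, 134, 55), (120, 177, 68), (135, 204, 64), (150, 212, 44), (165, 160, 48)]
blue place az -33 [(0, 26, 56), (15, 45, 61), (30, 66, 63), (45, 54, 54), (60, 35, 58), (75, 11, 45), (90, 9, 43), (105, 10, 49), (120, 16, 56), (135, 9, 46), (150, 9, 42), (165, 14, 47)]
yellow pick az -19 [(0, 169, 12), (15, 212, 15), (30, 224, 13), (45, 187, 13), (60, 136, 27), (75, 127, 39), (90, 130, 47), (105, 162, 50), (120, 174, 35), (135, 137, 30), (150, 127, 30), (165, 129, 15)]
yellow place az -12 [(0, 268, 71), (15, 337, 71), (30, 359, 72), (45, 339, 81), (60, 285, 66), (75, 225, 51), (90, 235, 60), (105, 287, 66), (120, 317, 66), (135, 289, 56), (150, 235, 57), (165, 230, 75)]
red pick az 8 [(0, 87, 43), (15, 107, 41), (30, 114, 51), (45, 104, 55), (60, 80, 60), (75, 102, 56), (90, 137, 59), (105, 157, 53), (120, 164, 42), (135, 154, 42), (150, 127, 51), (165, 88, 52)]
red place az 32 [(0, 38, 60), (15, 27, 61), (30, 23, 58), (45, 26, 62), (60, 36, 64), (75, 27, 64), (90, 23, 59), (105, 25, 59), (120, 37, 67), (135, 65, 91), (150, 86, 89), (165, 57, 71)]
green pick az 18 [(0, 177, 56), (15, 138, 63), (30, 137, 61), (45, 147, 50), (60, 191, 51), (75, 170, 57), (90, 138, 79), (105, 136, 59), (120, 148, 68), (135, 161, 80), (150, 149, 66), (165, 182, 47)]
green place az -9 [(0, 230, 36), (15, 173, 49), (30, 214, 57), (45, 194, 58), (60, 167, 40), (75, 181, 36), (90, 180, 37), (105, 211, 29), (120, 208, 22), (135, 171, 26), (150, 177, 25), (165, 231, 19)]
```

Emit:
servo_tool(
  motion=[
    [[0.637, -0.5, -0.11, 0, 0, -0.085, 0.3], [0.637, -0.5, -0.11, 0, 0, -0.085, 0.3], [0.637, -0.5, -0.11, 0, 0, -0.085, 0.3], [0.637, -0.5, -0.11, 0, 0, -0.085, 0.3], [0.637, -0.5, -0.11, 0, 0, -0.085, 0.3], [0.637, -0.5, -0.11, 0, 0, -0.085, 0.3], [0.637, -0.5, -0.11, 0, 0, -0.085, 0.3], [0.637, -0.5, -0.11, 0, 0, -0.085, 0.3], [0.637, -0.5, -0.11, 0, 0, -0.085, 0.3], [0.637, -0.5, -0.11, 0, 0, -0.085, 0.3]],
  ],
  newtons=25,
)

```text
clock: 1.1
eef_pos: [458.2, 281.1, 149.8]
eef_rot: [-3.141, -0.001, 2.616]
wrist_force: [-0.4, 0.8, 0.8]
finger_gap: 66.1
finger_force: 0.0
```

```bash
cat >> h.py <<'E'
def wray(c,u,v):
    f=200/np.tan(np.radians(c["vfov"]/2)); dx,dy=u-c["cx"],v-c["cy"]; r=np.hypot(dx,dy); t=r/f
    M=c["cam_to_world"]; d=np.stack([np.sin(t)*dx/np.maximum(r,1e-9),np.sin(t)*dy/np.maximum(r,1e-9),np.cos(t)],-1)
    return M[:3,3],d@M[:3,:3].T
def wcloud(c):
    v,u=np.mgrid[0:400,0:640]; o,d=wray(c,u.astype(float),v.astype(float)); dz=d@c["cam_to_world"][:3,2]
    return o+d*(c["range_z"]/dz)[...,None]
def wlook(name,cols):
    from cell import manip
    c=manip.camera("wrist"); cv2.imwrite(f"pics/{name}.png",c["frame"][:,:,::-1])
    P=wcloud(c); s=manip.read_state(); print("tcp",s["eef_pos"].round(1),"gap",round(s["finger_gap"],1),"cam",c["cam_to_world"][:3,3].round(),"vfov",c["vfov"])
    for col in cols:
        k,L,st,ce=cv2.connectedComponentsWithStats(mask(c,col))
        for i in range(1,k):
            if st[i,4]<80: continue
            p=P[(L==i)&(c["range_z"]>0)]
            if len(p)<20: continue
            zt=np.percentile(p[:,2],95); q=p[p[:,2]>zt-5]
            (x,y),r=cv2.minEnclosingCircle(q[:,:2].astype(np.float32))
            # rim outline cast onto the plane z=zt
            o,dd=wray(c,*[a.astype(float) for a in np.nonzero((L==i)&(P[...,2]>zt-5))[::-1]]); w=o+dd*((zt-o[2])/dd[:,2])[:,None]
            (x2,y2),r2=cv2.minEnclosingCircle(w[:,:2].astype(np.float32))
            print(col,"px",ce[i].round(),st[i,4],"ztop %.1f circ %.1f %.1f D%.1f | ray circ %.1f %.1f D%.1f"%(zt,x,y,2*r,x2,y2,2*r2))
E
python3 -c "
from h import *
wlook('w1',HUE)"
```

```text
tcp [457.3 282.1 150.1] gap 66.0 cam [390. 321. 329.] vfov 65.70646984690485
red px [434. 240.] 1441 ztop 15.1 circ 538.0 352.1 D143.2 | ray circ 573.5 361.8 D68.7
green px [300. 342.] 108 ztop 81.6 circ 505.2 234.0 D173.9 | ray circ 567.4 188.7 D27.1
blue px [328. 200.] 533 ztop 81.3 circ 456.0 286.0 D25.1 | ray circ 451.4 288.6 D33.9
```

View pics/w1.png

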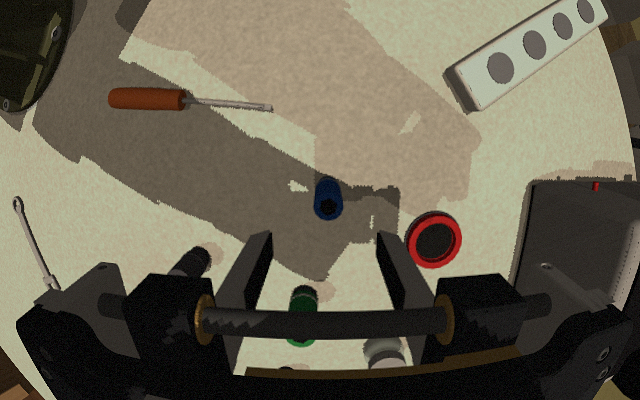

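The wrist view shows the blue socket at (328,200) with its mouth near (328,206), between the fingers, and the red holder at (434,240). I'll cast the mouth pixel onto z=80.

Run:
```python
from h import *
from cell import manip
c=manip.camera("wrist")
for p in ((328,206),(328,203)):
    o,d=wray(c,*map(float,p)); print(p,(o+d*(80-o[2])/d[2]).round(1))
a=c["frame"][165:235,285:375]; cv2.imwrite("pics/w1c.png",cv2.resize(a,None,fx=6,fy=6,interpolation=0)[:,:,::-1])
```

```text
(328, 206) [455.6 286.7  80. ]
(328, 203) [453.3 288.   80. ]
```

View pics/w1c.png

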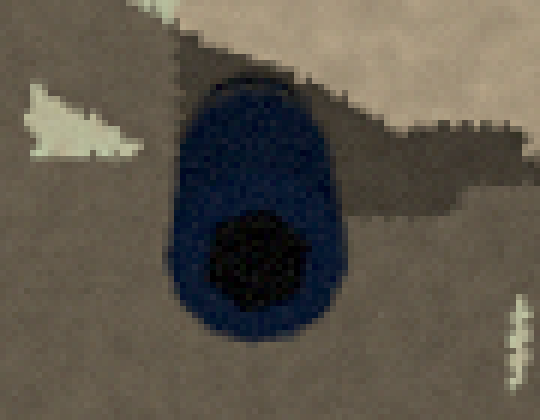

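The mouth sits at about (328,208), which casts to (457,286). The fixed cameras gave (457.5,282), so I go in between. The error lies along the closing axis, so it is harmless.

Emit:
servo_tool(
  motion=[
    [[0, 0.003, -0.1, 0, 0, 0, 0.3], [0, 0.003, -0.16, 0, 0, 0, 0.3], [0, 0.003, -0.224, 0, 0, 0, 0.3], [0, 0.003, -0.224, 0, 0, 0, 0.3], [0, 0.003, -0.224, 0, 0, 0, 0.7], [0, 0.003, -0.224, 0, 0, 0, 0.85], [0, 0.003, -0.224, 0, 0, 0, 0.85], [0, 0.003, -0.224, 0, 0, 0, 0.85], [0, 0.003, -0.224, 0, 0, 0, 0.85], [0, 0.003, -0.224, 0, 0, 0, 0.85]],
  ],
  newtons=25,
)

```text
clock: 2.2
eef_pos: [457.9, 283.7, 38.9]
eef_rot: [3.141, 0.0, 2.619]
wrist_force: [-0.8, 0.5, 3.6]
finger_gap: 25.7
finger_force: 25.0
```

Emit:
servo_tool(
  motion=[
    [[0, 0, 0.1, 0, 0, 0, 0.85], [0, 0, 0.2, 0, 0, 0, 0.85], [0, 0, 0.224, 0, 0, 0, 0.85], [0.12, -0.6, 0.224, 0, 0, 0, 0.85], [0.12, -0.6, 0.224, 0, 0, 0, 0.85], [0.12, -0.6, 0.224, 0, 0, 0, 0.85], [0.12, -0.6, 0.224, 0, 0, 0, 0.85], [0.12, -0.6, 0.224, 0, 0, 0, 0.85], [0.12, -0.6, 0.224, 0, 0, 0, 0.85], [0.12, -0.6, 0.224, 0, 0, 0, 0.85]],
  ],
)

```text
clock: 3.2
eef_pos: [517.7, -20.8, 149.5]
eef_rot: [-3.141, -0.001, 2.614]
wrist_force: [-0.5, -0.2, -2.8]
finger_gap: 25.7
finger_force: 25.0
```

Emit:
servo_tool(
  motion=[
    [[0.129, -0.715, 0, 0, 0, 0, 0.85], [0.129, -0.715, 0, 0, 0, 0, 0.85], [0.129, -0.715, 0, 0, 0, 0, 0.85], [0.129, -0.715, 0, 0, 0, 0, 0.85], [0.129, -0.715, 0, 0, 0, 0, 0.85], [0.129, -0.715, 0, 0, 0, 0, 0.85], [0.129, -0.715, 0, 0, 0, 0, 0.85], [0.129, -0.715, 0, 0, 0, 0, 0.85], [0.129, -0.715, 0, 0, 0, 0, 0.85], [0.129, -0.715, 0, 0, 0, 0, 0.85]],
  ],
)

```text
clock: 4.2
eef_pos: [582.1, -372.7, 149.4]
eef_rot: [3.141, -0.002, 2.619]
wrist_force: [0.3, 0.6, -1.6]
finger_gap: 25.7
finger_force: 25.0
```

```bash
python3 -c "
from h import *
wlook('w2',['blue'])"
```

```text
tcp [ 582.3 -372.3  149.9] gap 25.7 cam [ 514. -334.  329.] vfov 65.70646984690485
blue px [324. 187.] 1239 ztop 15.4 circ 582.4 -373.3 D66.8 | ray circ 581.8 -373.1 D66.2
blue px [324. 259.] 1477 ztop 191.6 circ 580.0 -371.9 D25.7 | ray circ 572.2 -367.8 D40.9
```

View pics/w2.png

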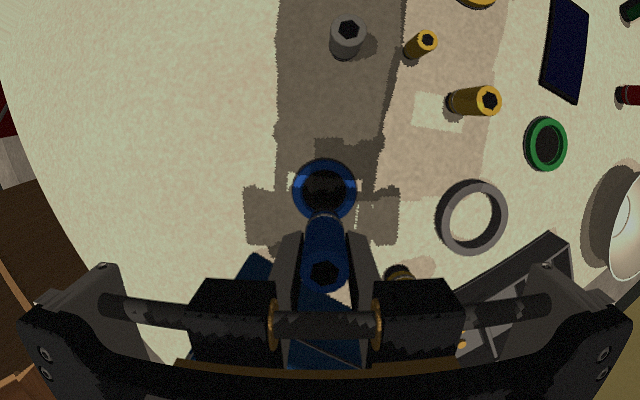

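The wrist view shows the blue holder at (324,187), about (582,-373), and the socket held straight over it at (324,259). I lower and release.

Emit:
servo_tool(
  motion=[
    [[0, 0, -0.08, 0, 0, 0, 0.85], [0, 0, -0.15, 0, 0, 0, 0.85], [0, 0, -0.19, 0, 0, 0, 0.85], [0, 0, -0.205, 0, 0, 0, 0.85], [0, 0, -0.213, 0, 0, 0, 0.85], [0, 0, -0.213, 0, 0, 0, 0.85], [0, 0, -0.213, 0, 0, 0, 0.3], [0, 0, -0.213, 0, 0, 0, 0.3], [0, 0, -0.213, 0, 0, 0, 0.3], [0, 0, -0.213, 0, 0, 0, 0.3]],
  ],
)

```text
clock: 5.25
eef_pos: [582.3, -374.1, 44.5]
eef_rot: [-3.142, 0.001, 2.619]
wrist_force: [0.2, 0.1, -0.1]
finger_gap: 54.0
finger_force: 0.0
```

Emit:
servo_tool(
  motion=[
    [[0, 0, 0.1, 0, 0, 0, 0.3], [0, 0, 0.2, 0, 0, 0, 0.3], [0, 0, 0.213, 0, 0, 0, 0.3], [-0.028, 0.35, 0.213, 0, 0, 0, 0.3], [-0.028, 0.35, 0.213, 0, 0, 0, 0.3], [-0.028, 0.35, 0.213, 0, 0, 0, 0.3], [-0.028, 0.35, 0.213, 0, 0, 0, 0.3], [-0.028, 0.35, 0.213, 0, 0, 0, 0.3], [-0.028, 0.35, 0.213, 0, 0, 0, 0.3], [-0.028, 0.35, 0.213, 0, 0, 0, 0.3]],
  ],
)

```text
clock: 6.25
eef_pos: [568.2, -200.0, 150.3]
eef_rot: [-3.141, 0.0, 2.618]
wrist_force: [0.4, -0.0, -0.4]
finger_gap: 65.8
finger_force: 0.0
```

```bash
python3 -c "
from h import *
wlook('w3',['yellow','blue'])"
```

```text
tcp [ 568.1 -200.1  150.2] gap 65.7 cam [ 500. -161.  330.] vfov 65.70646984690485
yellow px [352.  46.] 1767 ztop 15.5 circ 450.1 -99.5 D67.8 | ray circ 450.6 -100.1 D67.2
yellow px [270. 143.] 397 ztop 60.6 circ 496.2 -216.9 D20.8 | ray circ 496.1 -216.4 D21.1
yellow px [326. 200.] 838 ztop 81.3 circ 567.1 -197.9 D27.5 | ray circ 562.4 -197.3 D35.4
yellow px [281. 358.] 661 ztop 77.2 circ 626.6 -276.9 D223.4 | ray circ 698.1 -333.1 D41.2
blue px [205. 259.] 782 ztop 45.2 circ 543.3 -296.3 D162.1 | ray circ 571.1 -353.0 D55.4
```

View pics/w3.png

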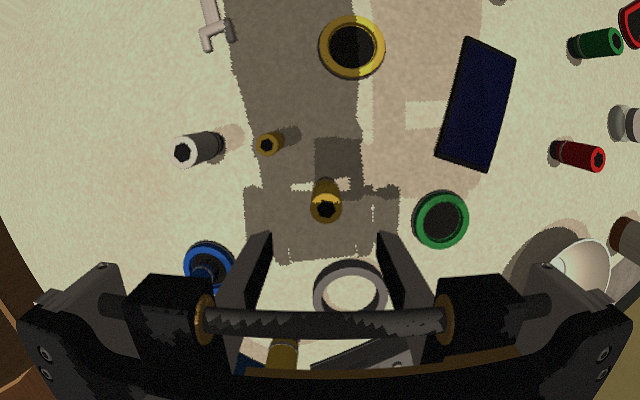

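The wrist view shows the middle yellow socket at (326,205), about (567,-198) and 81 mm high, between the fingers. The yellow holder is at (352,46), about (450.5,-100). The blue socket stands in its pocket at (208,262).

Emit:
servo_tool(
  motion=[
    [[-0.001, 0.001, -0.1, 0, 0, 0, 0.3], [-0.001, 0.001, -0.16, 0, 0, 0, 0.3], [-0.001, 0.001, -0.224, 0, 0, 0, 0.3], [-0.001, 0.001, -0.224, 0, 0, 0, 0.3], [-0.001, 0.001, -0.224, 0, 0, 0, 0.7], [-0.001, 0.001, -0.224, 0, 0, 0, 0.85], [-0.001, 0.001, -0.224, 0, 0, 0, 0.85], [-0.001, 0.001, -0.224, 0, 0, 0, 0.85], [-0.001, 0.001, -0.224, 0, 0, 0, 0.85], [-0.001, 0.001, -0.224, 0, 0, 0, 0.85]],
  ],
)

```text
clock: 7.3
eef_pos: [567.9, -198.5, 39.0]
eef_rot: [3.141, 0.001, 2.619]
wrist_force: [-0.8, 1.3, 3.2]
finger_gap: 27.6
finger_force: 25.0
```

Emit:
servo_tool(
  motion=[
    [[0, 0, 0.1, 0, 0, 0, 0.85], [0, 0, 0.2, 0, 0, 0, 0.85], [0, 0, 0.224, 0, 0, 0, 0.85], [-0.233, 0.197, 0.224, 0, 0, 0, 0.85], [-0.233, 0.197, 0.224, 0, 0, 0, 0.85], [-0.233, 0.197, 0.224, 0, 0, 0, 0.85], [-0.233, 0.197, 0.224, 0, 0, 0, 0.85], [-0.233, 0.197, 0.224, 0, 0, 0, 0.85], [-0.233, 0.197, 0.224, 0, 0, 0, 0.85], [-0.233, 0.197, 0.224, 0, 0, 0, 0.85]],
  ],
)

```text
clock: 8.3
eef_pos: [451.8, -100.5, 150.1]
eef_rot: [-3.141, -0.0, 2.618]
wrist_force: [-0.1, 0.3, -3.7]
finger_gap: 27.6
finger_force: 25.0
```

```bash
python3 -c "
from h import *
wlook('w4',['yellow'])"
```

```text
tcp [ 451.7 -100.5  150.1] gap 27.6 cam [384. -61. 330.] vfov 65.70646984690485
yellow px [324. 185.] 1480 ztop 16.0 circ 449.3 -99.2 D67.7 | ray circ 449.2 -98.8 D68.0
yellow px [324. 254.] 2628 ztop 192.1 circ 450.9 -100.4 D28.2 | ray circ 444.0 -98.7 D39.8
yellow px [255. 274.] 192 ztop 47.2 circ 449.6 -159.7 D139.6 | ray circ 488.8 -211.5 D14.5
```

Emit:
servo_tool(
  motion=[
    [[-0.002, 0.001, -0.08, 0, 0, 0, 0.85], [-0.002, 0.001, -0.15, 0, 0, 0, 0.85], [-0.002, 0.001, -0.19, 0, 0, 0, 0.85], [-0.002, 0.001, -0.205, 0, 0, 0, 0.85], [-0.002, 0.001, -0.213, 0, 0, 0, 0.85], [-0.002, 0.001, -0.213, 0, 0, 0, 0.85], [-0.002, 0.001, -0.213, 0, 0, 0, 0.3], [-0.002, 0.001, -0.213, 0, 0, 0, 0.3], [-0.002, 0.001, -0.213, 0, 0, 0, 0.3], [-0.002, 0.001, -0.213, 0, 0, 0, 0.3]],
  ],
)

```text
clock: 9.35
eef_pos: [450.4, -99.4, 44.3]
eef_rot: [3.141, 0.001, 2.619]
wrist_force: [0.1, -0.2, -0.2]
finger_gap: 56.2
finger_force: 0.0
```

Emit:
servo_tool(
  motion=[
    [[0, 0, 0.1, 0, 0, 0, 0.3], [0, 0, 0.2, 0, 0, 0, 0.3], [0, 0, 0.213, 0, 0, 0, 0.3], [0.226, 0.577, 0.213, 0, 0, 0, 0.3], [0.226, 0.577, 0.213, 0, 0, 0, 0.3], [0.226, 0.577, 0.213, 0, 0, 0, 0.3], [0.226, 0.577, 0.213, 0, 0, 0, 0.3], [0.226, 0.577, 0.213, 0, 0, 0, 0.3], [0.226, 0.577, 0.213, 0, 0, 0, 0.3], [0.226, 0.577, 0.213, 0, 0, 0, 0.3]],
  ],
)

```text
clock: 10.35
eef_pos: [563.6, 193.2, 149.5]
eef_rot: [3.141, -0.001, 2.622]
wrist_force: [-0.1, -0.5, -0.8]
finger_gap: 65.5
finger_force: 0.0
```

```bash
python3 -c "
from h import *
wlook('w5',['green','red'])"
```

```text
tcp [563.4 192.2 149.3] gap 65.6 cam [495. 232. 329.] vfov 65.70646984690485
green px [314. 199.] 121 ztop 81.4 circ 552.5 191.6 D19.1 | ray circ 552.2 191.7 D19.3
red px [463. 127.] 1589 ztop 15.3 circ 575.5 361.8 D68.2 | ray circ 575.2 360.4 D68.4
red px [295. 307.] 134 ztop 258.7 circ 535.0 198.6 D2.8 | ray circ 535.1 199.8 D5.2
red px [291. 345.] 186 ztop 264.0 circ 540.2 196.2 D7.0 | ray circ 540.5 195.9 D7.1
```

View pics/w5.png

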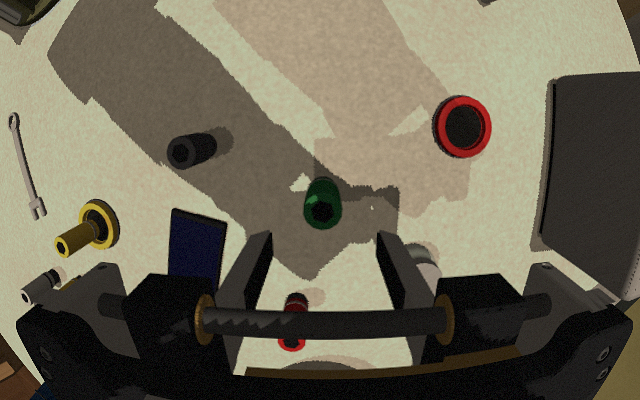

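The wrist view shows the green socket's mouth at (322,209), centred between the fingers, and the yellow socket standing in its holder at (95,228). The red socket is at (293,320).

Emit:
servo_tool(
  motion=[
    [[0, 0, -0.1, 0, 0, 0, 0.3], [0, 0, -0.16, 0, 0, 0, 0.3], [0, 0, -0.224, 0, 0, 0, 0.3], [0, 0, -0.224, 0, 0, 0, 0.3], [0, 0, -0.224, 0, 0, 0, 0.7], [0, 0, -0.224, 0, 0, 0, 0.85], [0, 0, -0.224, 0, 0, 0, 0.85], [0, 0, -0.224, 0, 0, 0, 0.85], [0, 0, -0.224, 0, 0, 0, 0.85], [0, 0, -0.224, 0, 0, 0, 0.85]],
  ],
)

```text
clock: 11.4
eef_pos: [563.7, 189.3, 39.4]
eef_rot: [3.14, 0.001, 2.619]
wrist_force: [-0.0, -0.1, 6.2]
finger_gap: 33.5
finger_force: 25.0
```

Emit:
servo_tool(
  motion=[
    [[0, 0, 0.1, 0, 0, 0, 0.85], [0, 0, 0.2, 0, 0, 0, 0.85], [0, 0, 0.224, 0, 0, 0, 0.85], [0.206, -0.58, 0.224, 0, 0, 0, 0.85], [0.206, -0.58, 0.224, 0, 0, 0, 0.85], [0.206, -0.58, 0.224, 0, 0, 0, 0.85], [0.206, -0.58, 0.224, 0, 0, 0, 0.85], [0.206, -0.58, 0.224, 0, 0, 0, 0.85], [0.206, -0.58, 0.224, 0, 0, 0, 0.85], [0.206, -0.58, 0.224, 0, 0, 0, 0.85]],
  ],
)

```text
clock: 12.4
eef_pos: [666.3, -106.0, 148.9]
eef_rot: [-3.14, -0.001, 2.614]
wrist_force: [-0.4, -0.0, -1.9]
finger_gap: 33.6
finger_force: 25.0
```

```bash
python3 -c "
from h import *
wlook('w6',['green'])"
```

```text
tcp [ 666.1 -104.5  148.9] gap 33.6 cam [599. -66. 329.] vfov 65.70646984690485
green px [322. 180.] 677 ztop 15.4 circ 666.7 -100.4 D66.7 | ray circ 666.2 -100.1 D66.2
green px [348. 207.] 114 ztop 15.4 circ 693.6 -93.0 D18.3 | ray circ 692.4 -93.6 D18.7
green px [327. 218.] 105 ztop 168.9 circ 651.0 -96.3 D1.7 | ray circ 651.2 -96.1 D3.5
green px [313. 253.] 175 ztop 190.7 circ 654.5 -103.3 D18.0 | ray circ 654.3 -103.1 D17.8
green px [334. 254.] 120 ztop 191.0 circ 659.0 -97.2 D12.4 | ray circ 658.5 -96.9 D12.5
```

View pics/w6.png

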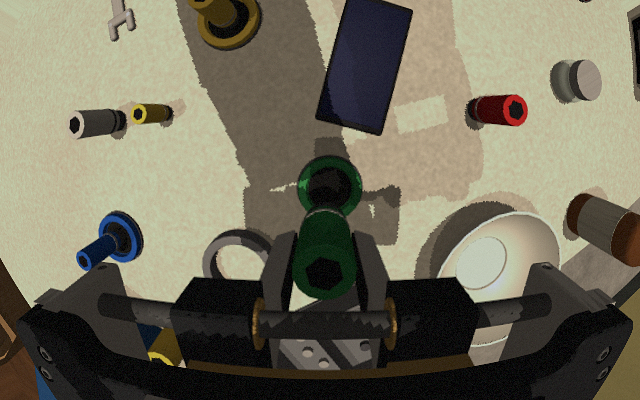

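The wrist view shows the green socket held upright with its mouth at (324,272), over the green holder at (330,187). Blue and yellow both stand in their holders.

Emit:
servo_tool(
  motion=[
    [[0, 0, -0.08, 0, 0, 0, 0.85], [0, 0, -0.15, 0, 0, 0, 0.85], [0, 0, -0.19, 0, 0, 0, 0.85], [0, 0, -0.205, 0, 0, 0, 0.85], [0, 0, -0.213, 0, 0, 0, 0.85], [0, 0, -0.213, 0, 0, 0, 0.85], [0, 0, -0.213, 0, 0, 0, 0.3], [0, 0, -0.213, 0, 0, 0, 0.3], [0, 0, -0.213, 0, 0, 0, 0.3], [0, 0, -0.213, 0, 0, 0, 0.3]],
  ],
)

```text
clock: 13.45
eef_pos: [666.3, -100.9, 44.3]
eef_rot: [3.141, 0.001, 2.619]
wrist_force: [0.1, -0.0, -0.4]
finger_gap: 62.2
finger_force: 0.0
```

Emit:
servo_tool(
  motion=[
    [[0, 0, 0.1, 0, 0, 0, 0.3], [0, 0, 0.2, 0, 0, 0, 0.3], [0, 0, 0.213, 0, 0, 0, 0.3], [0.011, 0.381, 0.213, 0, 0, 0, 0.3], [0.011, 0.381, 0.213, 0, 0, 0, 0.3], [0.011, 0.381, 0.213, 0, 0, 0, 0.3], [0.011, 0.381, 0.213, 0, 0, 0, 0.3], [0.011, 0.381, 0.213, 0, 0, 0, 0.3], [0.011, 0.381, 0.213, 0, 0, 0, 0.3], [0.011, 0.381, 0.213, 0, 0, 0, 0.3]],
  ],
)

```text
clock: 14.45
eef_pos: [671.7, 88.4, 150.3]
eef_rot: [-3.141, 0.0, 2.618]
wrist_force: [-0.3, 0.1, 0.8]
finger_gap: 65.7
finger_force: 0.0
```

```bash
python3 -c "
from h import *
wlook('w7',['green','red'])"
```

```text
tcp [671.7  88.2 150.4] gap 65.8 cam [604. 128. 330.] vfov 65.70646984690485
green px [193. 253.] 589 ztop 15.6 circ 638.6 -26.3 D204.2 | ray circ 666.0 -97.5 D66.8
red px [490.  17.] 844 ztop 15.3 circ 577.0 361.0 D68.2 | ray circ 576.2 359.2 D69.0
red px [327. 200.] 940 ztop 81.1 circ 671.3 90.7 D29.6 | ray circ 667.9 93.3 D36.2
```

View pics/w7.png

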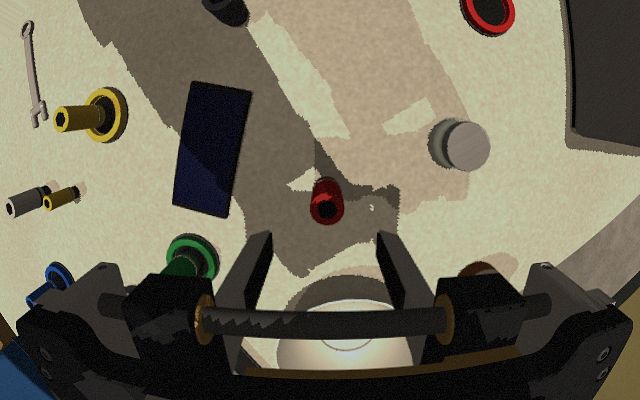

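The wrist view shows the red socket at (327,203), about (671.5,90.5) and 81 mm high, between the fingers, with the red holder at (490,15). The green socket stands in its holder at (193,258).

Emit:
servo_tool(
  motion=[
    [[0, 0.001, -0.1, 0, 0, 0, 0.3], [0, 0.001, -0.16, 0, 0, 0, 0.3], [0, 0.001, -0.224, 0, 0, 0, 0.3], [0, 0.001, -0.224, 0, 0, 0, 0.3], [0, 0.001, -0.224, 0, 0, 0, 0.7], [0, 0.001, -0.224, 0, 0, 0, 0.85], [0, 0.001, -0.224, 0, 0, 0, 0.85], [0, 0.001, -0.224, 0, 0, 0, 0.85], [0, 0.001, -0.224, 0, 0, 0, 0.85], [0, 0.001, -0.224, 0, 0, 0, 0.85]],
  ],
)

```text
clock: 15.5
eef_pos: [672.0, 90.1, 39.2]
eef_rot: [3.141, 0.001, 2.619]
wrist_force: [-0.9, 0.3, 4.6]
finger_gap: 29.8
finger_force: 25.0
```

Emit:
servo_tool(
  motion=[
    [[0, 0, 0.1, 0, 0, 0, 0.85], [0, 0, 0.2, 0, 0, 0, 0.85], [0, 0, 0.224, 0, 0, 0, 0.85], [-0.192, 0.541, 0.224, 0, 0, 0, 0.85], [-0.192, 0.541, 0.224, 0, 0, 0, 0.85], [-0.192, 0.541, 0.224, 0, 0, 0, 0.85], [-0.192, 0.541, 0.224, 0, 0, 0, 0.85], [-0.192, 0.541, 0.224, 0, 0, 0, 0.85], [-0.192, 0.541, 0.224, 0, 0, 0, 0.85], [-0.192, 0.541, 0.224, 0, 0, 0, 0.85]],
  ],
)

```text
clock: 16.5
eef_pos: [573.1, 364.8, 149.2]
eef_rot: [-3.141, -0.001, 2.624]
wrist_force: [0.2, -0.2, -2.3]
finger_gap: 29.4
finger_force: 25.0
```

```bash
python3 -c "
from h import *
wlook('w8',['red'])"
```

```text
tcp [574.2 362.5 149.2] gap 29.5 cam [505. 404. 329.] vfov 65.70646984690485
red px [323. 189.] 1399 ztop 16.3 circ 575.3 362.1 D67.2 | ray circ 574.8 362.5 D66.8
red px [324. 254.] 3001 ztop 191.0 circ 572.3 365.1 D30.2 | ray circ 567.0 367.5 D38.6
```

Emit:
servo_tool(
  motion=[
    [[0, 0.001, -0.04, 0, 0, 0, 0.85], [0, 0.001, -0.13, 0, 0, 0, 0.85], [0, 0.001, -0.18, 0, 0, 0, 0.85], [0, 0.001, -0.205, 0, 0, 0, 0.85], [0, 0.001, -0.213, 0, 0, 0, 0.85], [0, 0.001, -0.213, 0, 0, 0, 0.85], [0, 0.001, -0.213, 0, 0, 0, 0.3], [0, 0.001, -0.213, 0, 0, 0, 0.3], [0, 0.001, -0.213, 0, 0, 0, 0.3], [0, 0.001, -0.213, 0, 0, 0, 0.3]],
  ],
)

```text
clock: 17.55
eef_pos: [575.8, 361.1, 44.3]
eef_rot: [3.141, 0.0, 2.619]
wrist_force: [0.9, -0.4, -0.1]
finger_gap: 58.1
finger_force: 0.0
```

Emit:
servo_tool(
  motion=[
    [[0, 0, 0.1, 0, 0, 0, 0.3], [0, 0, 0.2, 0, 0, 0, 0.3], [0, 0, 0.3, 0, 0, 0, 0.3], [-0.5, 0.1, 0.3, 0, 0, 0, 0.3], [-0.5, 0.1, 0.3, 0, 0, 0, 0.3], [-0.5, 0.1, 0.3, 0, 0, 0, 0.3], [-0.5, 0.1, 0.3, 0, 0, 0, 0.3], [-0.5, 0.1, 0.3, 0, 0, 0, 0.3], [-0.5, 0.1, 0.3, 0, 0, 0, 0.3], [-0.5, 0.1, 0.3, 0, 0, 0, 0.3]],
  ],
)

```text
clock: 18.55
eef_pos: [324.9, 411.6, 194.6]
eef_rot: [3.141, 0.0, 2.621]
wrist_force: [-0.3, -0.1, -0.1]
finger_gap: 66.1
finger_force: 0.0
```

Run:
```python
from h import *
from cell import manip
for n in("scene","top"):
    c=manip.camera(n);P=cloud(c); cv2.imwrite(f"pics/{n}1.png",c["frame"][:,:,::-1])
    for col in HUE:
        k,L,st,ce=cv2.connectedComponentsWithStats(mask(c,col))
        for i in range(1,k):
            if not 40<st[i,4]<2500: continue
            p=P[(L==i)&(c["range_z"]>0)]; zt=np.percentile(p[:,2],97); q=p[p[:,2]>zt-6]
            print(n,col,ce[i].round(),"ztop %.0f"%zt,np.round(cv2.minEnclosingCircle(q[:,:2].astype(np.float32))[0]))
```

```text
scene red [383. 129.] ztop 85 [576. 359.]
scene yellow [245. 203.] ztop 85 [451. -99.]
scene yellow [227. 236.] ztop 60 [ 497. -218.]
scene yellow [285. 312.] ztop 112 [ 722. -350.]
scene green [329. 235.] ztop 86 [ 665. -100.]
scene blue [312. 203.] ztop 11 [567.  -1.]
top red [190. 205.] ztop 87 [575. 358.]
top yellow [460. 145.] ztop 115 [ 719. -352.]
top yellow [409. 233.] ztop 64 [ 493. -218.]
top yellow [363. 252.] ztop 88 [ 449. -101.]
top green [362. 172.] ztop 87 [ 663. -101.]
top blue [464. 201.] ztop 87 [ 580. -373.]
```

View pics/scene1.png

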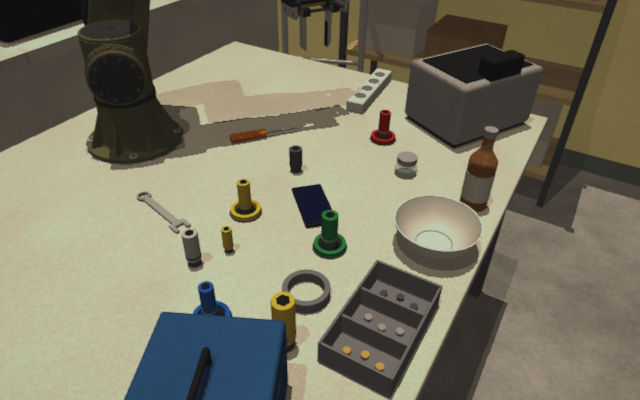

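The scene view shows all four coloured sockets upright in their matching holders at (384,126), (245,198), (330,230) and (207,300), with tops at about 85 mm. The bare sockets haven't moved, and the arm is clear.

```bash
python3 -c "
from cell import manip
print(manip.sign_off())"
```

```text
the job is handed in; nothing more can be done
None
```

The blue, yellow (middle-sized), red and green sockets each stand upright in the holder of their own colour, the two bare sockets were left where they were, and the job was handed in at about 19 s of the 104 s allowed.

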